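# Test three syringes and reject the one that sticks

## Robot

A 6-joint arm with a two-finger parallel gripper is mounted at the origin on a cart in front of the work surface, level with it; the furniture and walls round the work are solid. World frame = base frame: x ahead of the robot, y to its left, z up, the work surface at z = 0. Lengths are in m, angles in rad, forces in N, time in s.
With the tool pointing down it reaches from about 0.25 to 0.775 m from the base axis. Payload 4 kg.
Tool frame: the origin (TCP) lies on the centre line of the jaws, within the pads' length; the fingertips stand 11 mm ahead of it and the grasp point (between the pads) lies 8 mm behind it; z points along the fingers, y is the line along which they close (so a half turn about z gives the same grasp; the last joint's range is limited). The gripper opens to 94 mm and grips with 3 to 60 N. Pads are 16 mm wide; open, the fingers measure 119 mm over their backs; the gripper's body (75 mm by 177 mm) begins 78 mm behind the grasp point.
Start: joints at [-1.268, 0.087, 1.371, -0, 1.684, -0.103], TCP at [0.217, -0.505, 0.217] pointing down, gripper open.
Joint ranges: [-3.1, 3.1], [-0.76, 2.03], [0.27, 2.55], [-1.08, 4.22], [0.17, 2.65], [-2.57, 2.57]. Speed limits (rad/s): [2.79, 2.79, 3.14, 3.14, 3.14, 3.14].

## Interface

Orientations are given as a 3x3 rotation matrix whose columns are the frame's x, y, z axes.
In Python, from rig import manip gives the robot as it stands.
- The arm moves only by the tool step_arm, never from a script. Its argument "plan" is one flat list of numbers, 4 for each row, row after row: the shift along the tool's x, y, z in cm, then the turn about the tool's z in degrees. A call has 1 to 10 rows; each row shifts and turns the commanded pose from where the row before left it, along the tool's axes as they then stand; what a row does not reach is not made up. A row lasts 1/10 s, in which the tool goes at most 50 mm and 8.59 degrees, less where a joint would pass 70% of its speed; a pose out of reach is approached as far as the arm can. A call with a gripper value outside its range is refused whole. "hand" is the opening in per cent of the stroke, from 0 (shut) to 100 (fully open), set as the call begins (left out, the last holds). The fingers move at their own pace and stop on an object; "force" is the grip in N (left out, the last holds). Time passes only in rows, so rows that do not move let the fingers close. It gives the time, the measured TCP pose, the force, the opening and the grip force at its end, in the units of the state.
- manip.read_state(): the state, without advancing time (a new reading comes with each control period).
- manip.camera(name): name is "side" or "top"; returns (picture, depth): 384x512x3 uint8, red, green, blue; 384x512 float32, m along the optical axis (not along the pixel's ray), 0 where there is no reading.
- manip.get_calibration(name): a dict with "fx", "fy", "cx", "cy" (pixels), "dist_coeffs" ([k1, k2, p1, p2, k3] as OpenCV has them; the pictures are not rectified), "view" (4x4, takes a point from world to camera coordinates). Camera axes: x right, y down, z forward; pixel columns grow to the right and rows downward; lengths in m; the calibration is good to about 2 mm. A picture is of the moment at which its call begins. get_calibration takes no time and is no camera call.
- manip.sign_off(): hands the job in; it is judged then, once.
The state is a dict: "clock": time; "joints": joint angles; "dq": joint speeds; "joint_efforts": joint torques, N m; "tcp_pos": TCP position; "tool_rot": TCP orientation; "contact_force": force on the tool from outside, world axes, zero at the start; "wrist_torque": the same for the moment, N m; "opening": finger opening in m; "grasp_force": force on a finger pad.
Only numpy, scipy, OpenCV 4.12 (cv2) and the standard library are available. Lean on these libraries where they do the work, as an engineer would, in place of code of your own. Each camera call takes 0.05 s, during which the arm holds its last target. There are 200 camera calls.

## Task

Try out the three syringes lying in the grey holder: push each plunger straight in as far as it will go. Two run fully home; leave those in the holder with their plungers fully in. One sticks part of the way: take it out and lay it in the steel tray, and leave the other things on the desk where they are.

Things in the scene. Friction and masses are not known exactly. Their poses are not given: they have to be found in the camera images.
- holder: Fixed grey plastic holder, 100 x 178 x 46 mm: base plate (top at 15 mm), two walls 8 mm thick and 46 mm high at x = -30 and +30 mm, whose notches carry three syringes parallel to its x axis in rows at y = -70, 0, +70 mm. Origin: centre of underside, on the desk; x: pushing direction, z up. Fingers can reach round a barrel between the walls; syringes lift straight up and out.
- syringe_a: One of three look-alike loose syringes, about 145 mm long, 80 g, in any of the rows. Clear barrel 24 mm thick, 80 mm long; its flange (40 wide, 25 high) rests against the robot-side wall, which takes the push; nozzle end 54 mm from the origin. Origin: on the barrel axis, midway between the holder's walls, 40 mm above the desk in the holder; x points from plunger to nozzle.
- plunger_a (a joint): How far the plunger of syringe_a is pushed in, m: 0 is fully out (it starts at 0 to 0.005), 0.040 is fully home (thumb pad 13 mm from the flange). Sliding takes about 2 N and it stays where it is left. A plunger that sticks stops dead after 10 to 20 mm, and no harder push helps.
- pad_a (a point): Centre of the outer face of the thumb pad of syringe_a's plunger, a white disc 26 mm in diameter and 5 mm thick, facing the robot; it moves with the plunger. It is 91.5 mm from the syringe's origin when the plunger is fully out, on the axis.
- syringe_b: One of three look-alike loose syringes, about 145 mm long, 80 g, in any of the rows. Clear barrel 24 mm thick, 80 mm long; its flange (40 wide, 25 high) rests against the robot-side wall, which takes the push; nozzle end 54 mm from the origin. Origin: on the barrel axis, midway between the holder's walls, 40 mm above the desk in the holder; x points from plunger to nozzle.
- plunger_b (a joint): How far the plunger of syringe_b is pushed in, m: 0 is fully out (it starts at 0 to 0.005), 0.040 is fully home (thumb pad 13 mm from the flange). Sliding takes about 2 N and it stays where it is left. A plunger that sticks stops dead after 10 to 20 mm, and no harder push helps.
- pad_b (a point): Centre of the outer face of the thumb pad of syringe_b's plunger, a white disc 26 mm in diameter and 5 mm thick, facing the robot; it moves with the plunger. It is 91.5 mm from the syringe's origin when the plunger is fully out, on the axis.
- syringe_c: One of three look-alike loose syringes, about 145 mm long, 80 g, in any of the rows. Clear barrel 24 mm thick, 80 mm long; its flange (40 wide, 25 high) rests against the robot-side wall, which takes the push; nozzle end 54 mm from the origin. Origin: on the barrel axis, midway between the holder's walls, 40 mm above the desk in the holder; x points from plunger to nozzle.
- plunger_c (a joint): How far the plunger of syringe_c is pushed in, m: 0 is fully out (it starts at 0 to 0.005), 0.040 is fully home (thumb pad 13 mm from the flange). Sliding takes about 2 N and it stays where it is left. A plunger that sticks stops dead after 10 to 20 mm, and no harder push helps.
- pad_c (a point): Centre of the outer face of the thumb pad of syringe_c's plunger, a white disc 26 mm in diameter and 5 mm thick, facing the robot; it moves with the plunger. It is 91.5 mm from the syringe's origin when the plunger is fully out, on the axis.
- tray: Open steel tray fixed on the desk, 184 x 118 mm outside, 28 mm high, walls and floor 3 mm, long side along its x axis. Origin: centre of its underside, on the desk. It stands beside the holder, on either side of it.
- cup_blue: Sample cup with a wide blue screw cap, 46 mm wide, 58 mm high; a loose bystander, to be left alone. Origin: centre of its underside.
- petri_dish: Round clear petri dish, 60 mm wide, 16 mm high; a loose bystander, to be left alone. Origin: centre of its underside.
- oil_bottle: Small brown bottle with a black cap, 26 mm wide, 59 mm high; a loose bystander, to be left alone. Origin: centre of its underside.
- coverslip_box: Small black box with a clear lid, 29 x 29 x 15 mm; a loose bystander, to be left alone. Origin: centre of its underside.
- pen_blue: White pen lying flat, 145 mm long; a loose bystander, to be left alone. Origin: centre of its underside.

How it is judged:
By the outcome, as a careful person would: the job done as asked, in the order asked, and still so for the second after the job is handed in, with the robot touching nothing.
It also fails if it takes over 61 s, if anything falls off the work surface, if the arm or the gripper's body presses on something with over 40 N, if the wrist force passes 120 N, or if a joint passes its speed limit or range.

## Working session

There is one attempt and no reset: what is moved stays moved. The work goes in short steps, Python scripts to look and compute and a tool call to move; the robot and the scene stay as the last step left them, time stands still between calls to the robot, and variables do not carry over. Pictures are saved under pics/ and viewed, at most 10 in all, crops included, and the job is handed in when it is done.

Besides the shell and the picture viewer there is one more tool, called after ">>>" as name(argument=value, ...), one argument or row to a line, values as JSON. step_arm: Moves the arm, as the interface text tells. Its arguments: {"type":"object","properties":{"plan":{"type":"array","items":{"type":"number"}},"hand":{"type":"number"},"force":{"type":"number"}},"required":["plan"]}

```bash
mkdir -p pics
cat > h.py <<'E'
import numpy as np, cv2
from rig import manip
def shot(n,f):
    p,d=manip.camera(n); cv2.imwrite(f'pics/{f}.png',cv2.cvtColor(p,cv2.COLOR_RGB2BGR)); np.save(f'pics/{f}.npy',d); return p,d
def cal(n):
    c=manip.get_calibration(n); K=np.array([[c['fx'],0,c['cx']],[0,c['fy'],c['cy']],[0,0,1.]]); return K,np.array(c['dist_coeffs']),np.array(c['view'])
def ray(n,uv):
    K,D,V=cal(n); q=cv2.undistortPoints(np.array(uv,float).reshape(-1,1,2),K,D)[:,0]
    R=V[:3,:3]; o=-R.T@V[:3,3]; d=np.c_[q,np.ones(len(q))]@R; return o,d
def onz(n,uv,z):
    o,d=ray(n,uv); return o+d*((z-o[2])/d[:,2])[:,None]
def proj(n,P):
    K,D,V=cal(n); return cv2.projectPoints(np.array(P,float).reshape(-1,1,3),cv2.Rodrigues(V[:3,:3])[0],V[:3,3],K,D)[0][:,0]
E
python3 - <<'E'
from h import *
for n in('top','side'):
    p,d=shot(n,n+'0'); K,D,V=cal(n); print(n,K[0,0],(-V[:3,:3].T@V[:3,3]).round(3),V[:3,:3].round(2).tolist())
a=cv2.imread('pics/top0.png'); cv2.imwrite('pics/top0b.png',cv2.resize(a,(800,600),interpolation=cv2.INTER_CUBIC))
a=cv2.imread('pics/side0.png'); cv2.imwrite('pics/side0b.png',cv2.resize(a,(800,600),interpolation=cv2.INTER_CUBIC))
s=manip.read_state(); print(s)
E
```

```text
top 461.31374762160226 [0.454 0.05  0.922] [[0.0, -1.0, -0.03], [-0.99, -0.0, -0.11], [0.11, 0.03, -0.99]]
side 366.2362070857201 [0.309 0.809 0.361] [[-0.95, -0.32, 0.01], [-0.12, 0.35, -0.93], [0.29, -0.88, -0.37]]
{'clock': 0.1, 'joints': array([-1.26807701e+00,  8.78787708e-02,  1.37207770e+00, -9.66062725e-06,
        1.68359375e+00, -1.03063773e-01]), 'dq': array([ 4.73896254e-04, -2.73303938e-03, -1.89468294e-03,  6.14558805e-04,
        8.93074966e-04,  9.73735650e-05]), 'joint_efforts': array([ 1.67862323e-03, -3.41252017e+01, -3.03302622e+01,  7.19254254e-02,
        3.03666783e-02, -1.02868516e-04]), 'tcp_pos': array([ 0.21697807, -0.50488635,  0.21543537]), 'tool_rot': array([[ 9.18794044e-01,  3.94736815e-01, -5.92743715e-04],
       [ 3.94737214e-01, -9.18792170e-01,  1.86568386e-03],
       [ 1.91845823e-04, -1.94815722e-03, -9.99998084e-01]]), 'contact_force': array([ 0.6107491 , -0.03603445, -0.30274074]), 'wrist_torque': array([0.03845967, 0.01806703, 0.03184029]), 'grasp_force': 0.0, 'opening': 0.09373629627433576}
```

View pics/top0b.png

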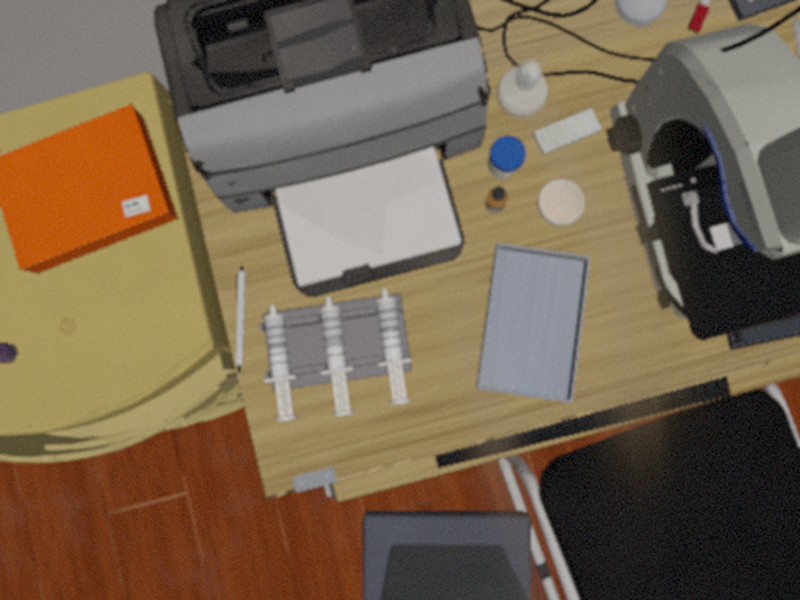

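View pics/side0b.png

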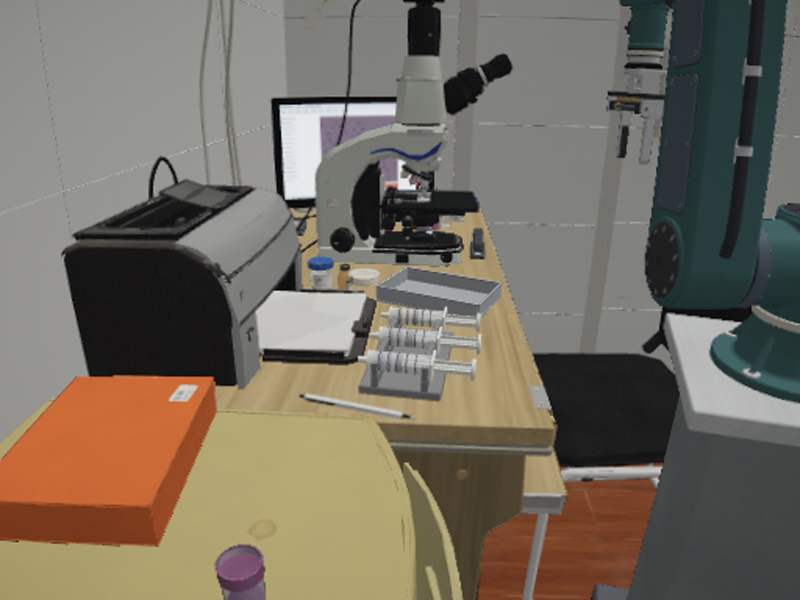

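Top view: the holder with three syringes is at about (335,340) in the 800-wide picture, pads towards the robot (down). The tray is at (533,322), the pen at (240,317), the blue cup at (507,153), the bottle at (497,198) and the dish at (561,202). The side view agrees. The next step is an enlarged crop.

Run:
```python
from h import *
a=cv2.imread('pics/top0.png'); c=a[182:274,160:270]; cv2.imwrite('pics/c1.png',cv2.resize(c,None,fx=6.5,fy=6.5,interpolation=cv2.INTER_CUBIC))
# tray corners (800 scale) top rim
t=np.array([[496,245],[588,255],[572,401],[478,389]])*.64
print(onz('top',t,.028).round(4))
d=np.load('pics/top0.npy')
K,D,V=cal('top')
import itertools
for z in (0.028,):
    pass
# depth points
vv,uu=np.mgrid[150:300,150:400]; uv=np.c_[uu.ravel(),vv.ravel()]; o,r=ray('top',uv); P=o+r*d[vv,uu].ravel()[:,None]
ok=d[vv,uu].ravel()>0
P=P[ok]; np.save('pics/P.npy',P)
m=(P[:,2]>.03)&(P[:,2]<.07)&(P[:,1]>0)&(P[:,0]<.5); print(m.sum(),P[m].min(0),P[m].max(0))
print('desk z',np.median(P[(abs(P[:,2])<.01)][:,2]))
```

```text
[[ 0.6231 -0.042   0.028 ]
 [ 0.6104 -0.1571  0.028 ]
 [ 0.4289 -0.1333  0.028 ]
 [ 0.4433 -0.0181  0.028 ]]
1722 [0.40468949 0.06592105 0.03028289] [0.49986588 0.24346349 0.05655379]
desk z 0.0007363176325798637
```

View pics/c1.png

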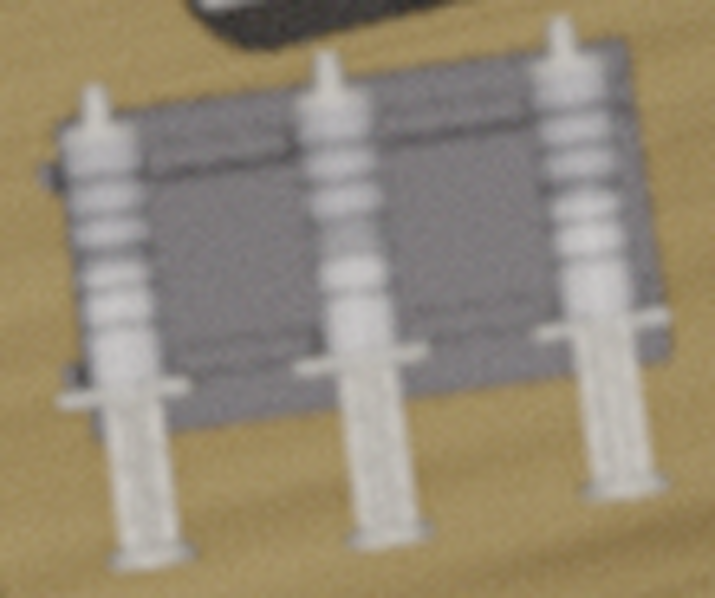

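The crop shows nozzle tips at (95,88), (328,55) and (560,20), flange centres at (125,393), (362,357) and (604,325), and pad faces at about (151,565), (389,540) and (624,492).

Run:
```python
from h import *
f=lambda q:np.array([160,182])+(np.array(q)+.5)/6.5-.5
N=onz('top',f([[95,88],[328,55],[560,20]]),.04);F=onz('top',f([[125,393],[362,357],[604,325]]),.04);Pd=onz('top',f([[151,563],[389,538],[624,490]]),.04)
print(N.round(4),F.round(4),Pd.round(4)); v=N-F; print('ang',np.degrees(np.arctan2(v[:,1],v[:,0])), np.linalg.norm(N-F,axis=1), np.linalg.norm(F-Pd,axis=1))
w=N-Pd; print(np.degrees(np.arctan2(w[:,1],w[:,0])),np.linalg.norm(w,axis=1))
e=F[0]-F[2]; print('row dir',np.degrees(np.arctan2(e[1],e[0]))-90,np.linalg.norm(e))
P=np.load('pics/P.npy')
# depth-based: barrel tops z>.045
th=np.radians((np.degrees(np.arctan2(e[1],e[0]))-90)); x=np.array([np.cos(th),np.sin(th)]);y=np.array([-x[1],x[0]])
m=(P[:,2]>.044)&(P[:,1]>0.02)&(P[:,1]<.28)&(P[:,0]<.52)&(P[:,2]<.07)
Q=P[m]; a=Q[:,:2]@x;b=Q[:,:2]@y
c0=F.mean(0)[:2]@y
for k in(1,0,-1):
    s=abs(b-c0-.07*k)<.022; print(k,s.sum(),np.percentile(a[s],[0,1,99,100]).round(4),b[s].mean().round(4), (np.polyfit(a[s],b[s],1)[0]*57.3).round(2), Q[s][:,2].max().round(4))
s=(P[:,2]>.008)&(P[:,2]<.022)&(P[:,1]>0.05)&(P[:,1]<.27)&(P[:,0]<.52)&(P[:,0]>.38)
r=cv2.minAreaRect(P[s][:,:2].astype(np.float32)*1000); print(r)
print('x',x,'y',y,'F in',F[:,:2]@x,F[:,:2]@y,Pd[:,:2]@x,N[:,:2]@x)
```

```text
[[0.5458 0.2366 0.04  ]
 [0.5558 0.1669 0.04  ]
 [0.5663 0.0979 0.04  ]] [[0.4554 0.2256 0.04  ]
 [0.4664 0.1556 0.04  ]
 [0.4761 0.0844 0.04  ]] [[0.4059 0.2169 0.04  ]
 [0.4137 0.1469 0.04  ]
 [0.428  0.0783 0.04  ]]
ang [6.9448828  7.25977537 8.54186949] [0.09106417 0.09012886 0.0912645 ] [0.05033307 0.05340966 0.04843815]
[8.01471061 8.00925282 8.08666797] [0.14135264 0.14351779 0.13969435]
row dir 8.309024167992249 0.14272970202062404
1 537 [0.4329 0.4338 0.548  0.549 ] 0.1543 0.44 0.0559
0 483 [0.4299 0.4305 0.5363 0.538 ] 0.0846 -0.03 0.0566
-1 419 [0.4341 0.4346 0.5261 0.5278] 0.0152 0.32 0.0559
((490.6296081542969, 157.80593872070312), (74.59712982177734, 178.83981323242188), 8.480330467224121)
x [0.98950304 0.14451205] y [-0.14451205  0.98950304] F in [0.48326551 0.48397839 0.48326551] [0.15741629 0.08652461 0.01468659] [0.4329531  0.43057631 0.43483597] [0.57430387 0.57409214 0.57452926]
```

>>> step_arm(
  plan=[0, 0, 0, 7.5, 0, 0, 0, 7.45, 2.15, -4.5, 0, 0, 2.15, -4.5, 0, 0, 2.15, -4.5, 0, 0, 2.15, -4.5, 0, 0, 2.15, -4.5, 0, 0, 2.15, -4.5, 0, 0, 2.15, -4.5, 0, 0, 2.15, -4.5, 0, 0],
  hand=0,
  force=20,
)

```text
clock: 1.1
tcp_pos: [0.3352, -0.1223, 0.2162]
tool_rot: [[0.99, 0.143, 0.0], [0.143, -0.99, -0.0], [0.0, 0.0, -1.0]]
contact_force: [1.7, -0.4, 0.7]
opening: 0.0174
grasp_force: 0.0
```

```bash
cat >> h.py <<'E'
X=np.array([0.98950304,0.14451205]);Y=np.array([-X[1],X[0]])
def st():
    s=manip.read_state();p=s['tcp_pos'];R=s['tool_rot']
    print('t',s['clock'],'xp,yp,z mm',(np.array([p[:2]@X,p[:2]@Y,p[2]])*1e3).round(1),'yaw',np.degrees(np.arctan2(R[1,0],R[0,0])).round(2),'tilt',R[:2,2].round(4),'F',(s['contact_force'][:2]@X).round(2),s['contact_force'].round(1),'open',round(s['opening']*1e3,1),'grip',round(s['grasp_force'],1))
E
python3 -c "from h import *;st()"
```

```text
t 1.1 xp,yp,z mm [ 314.  -169.5  216.2] yaw 8.25 tilt [ 0.0004 -0.0001] F 1.57 [ 1.7 -0.4  0.7] open 17.4 grip 0.0
```

>>> step_arm(
  plan=[2.15, -4.62, 0, 0, 2.15, -4.62, 0, 0, 2.15, -4.62, 0, 0, 2.15, -4.62, 0, 0, 0, 0, 4, 0, 0, 0, 4, 0, 0, 0, 4, 0, 0, 0, 3, 0, 0, 0, 3, 0, 0, 0, 0, 0],
)

```text
clock: 2.1
tcp_pos: [0.3882, 0.0672, 0.0319]
tool_rot: [[0.989, 0.144, -0.011], [0.144, -0.99, -0.0], [-0.011, -0.001, -1.0]]
contact_force: [-1.0, 1.0, -0.2]
opening: 0.0002
grasp_force: 0.0
```

Run:
```python
from h import *
st(); p,d=shot('side','s1'); cv2.imwrite('pics/s1c.png',cv2.resize(cv2.imread('pics/s1.png')[150:290,200:370],None,fx=4,fy=4,interpolation=cv2.INTER_CUBIC)); st()
```

```text
t 2.1 xp,yp,z mm [393.8  10.4  31.9] yaw 8.31 tilt [-0.0109 -0.0004] F -0.86 [-1.   1.  -0.2] open 0.2 grip 0.0
t 2.15 xp,yp,z mm [396.   10.2  34.5] yaw 8.3 tilt [-0.0058 -0.0002] F -0.65 [-0.7  0.5  0.3] open 0.4 grip 0.0
```

View pics/s1c.png

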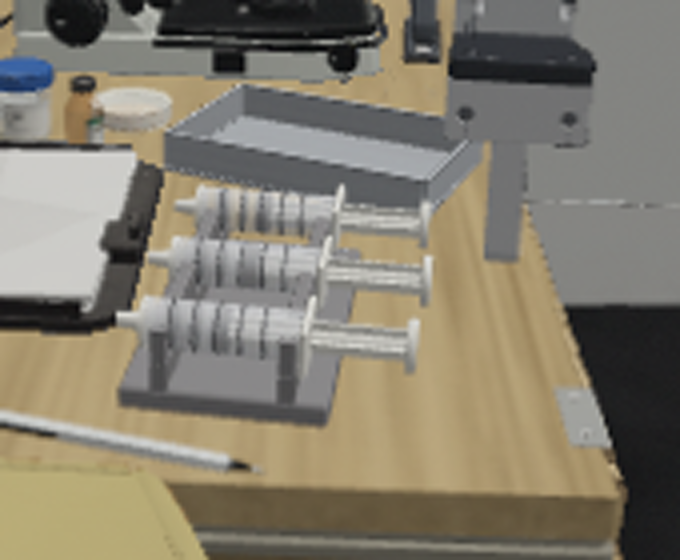

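Side crop: the closed fingers (500,200) stand short of the far row's pad (427,223) at matching height. All three plungers are out, and the tray is empty.

>>> step_arm(
  plan=[0, -0.5, 0, 0, 0.8, 0, 0, 0, 0.5, 0, 0, 0, 0.3, 0, 0, 0, 0.3, 0, 0, 0, 0.3, 0, 0, 0, 0.3, 0, 0, 0, 0.3, 0, 0, 0, 0, 0, 0, 0],
)

```text
clock: 3.05
tcp_pos: [0.4197, 0.0763, 0.0363]
tool_rot: [[0.99, 0.144, -0.001], [0.144, -0.99, -0.0], [-0.001, 0.0, -1.0]]
contact_force: [-0.2, -0.2, -1.0]
opening: 0.0006
grasp_force: 0.1
```

```bash
python3 -c "from h import *;st()"
```

```text
t 3.05 xp,yp,z mm [426.3  14.8  36.3] yaw 8.3 tilt [-0.0005 -0.0001] F -0.27 [-0.2 -0.2 -1. ] open 0.6 grip 0.1
```

>>> step_arm(
  plan=[0.2, 0, 0, 0, 0.2, 0, 0, 0, 0.2, 0, 0, 0, 0, 0, 0, 0],
)

```text
clock: 3.45
tcp_pos: [0.4257, 0.0771, 0.0363]
tool_rot: [[0.99, 0.144, -0.0], [0.144, -0.99, -0.0], [-0.0, 0.0, -1.0]]
contact_force: [-0.2, -0.4, 0.6]
opening: 0.0005
grasp_force: 0.7
```

>>> step_arm(
  plan=[0.2, 0, 0, 0, 0.2, 0, 0, 0, 0.2, 0, 0, 0, 0, 0, 0, 0],
)

```text
clock: 3.85
tcp_pos: [0.4318, 0.078, 0.0363]
tool_rot: [[0.99, 0.144, 0.0], [0.144, -0.99, -0.0], [0.0, 0.0, -1.0]]
contact_force: [-1.2, -0.5, -0.4]
opening: 0.0003
grasp_force: 0.6
```

>>> step_arm(
  plan=[0.2, 0, 0, 0, 0.2, 0, 0, 0, 0, 0, 0, 0],
)

```text
clock: 4.15
tcp_pos: [0.4358, 0.0786, 0.0364]
tool_rot: [[0.99, 0.144, 0.0], [0.144, -0.99, -0.0], [0.0, 0.0, -1.0]]
contact_force: [-1.0, -0.7, -0.2]
opening: 0.0006
grasp_force: 0.6
```

```bash
python3 -c "from h import *;st()"
```

```text
t 4.15 xp,yp,z mm [442.6  14.8  36.4] yaw 8.3 tilt [ 0.0003 -0.    ] F -1.08 [-1.  -0.7 -0.2] open 0.6 grip 0.6
```

>>> step_arm(
  plan=[0.2, 0, 0, 0, 0.2, 0, 0, 0, 0, 0, 0, 0],
)

```text
clock: 4.45
tcp_pos: [0.4398, 0.0792, 0.0364]
tool_rot: [[0.99, 0.144, 0.0], [0.144, -0.99, -0.0], [0.0, 0.0, -1.0]]
contact_force: [-0.7, -1.1, -1.7]
opening: 0.0005
grasp_force: 0.6
```

>>> step_arm(
  plan=[0.2, 0, 0, 0, 0.2, 0, 0, 0, 0, 0, 0, 0],
)

```text
clock: 4.75
tcp_pos: [0.4437, 0.0798, 0.0364]
tool_rot: [[0.99, 0.144, 0.0], [0.144, -0.99, -0.0], [0.0, 0.0, -1.0]]
contact_force: [-1.1, -0.6, -0.9]
opening: 0.0006
grasp_force: 0.6
```

>>> step_arm(
  plan=[0.2, 0, 0, 0, 0.2, 0, 0, 0, 0, 0, 0, 0],
)

```text
clock: 5.05
tcp_pos: [0.4477, 0.0804, 0.0364]
tool_rot: [[0.99, 0.144, 0.0], [0.144, -0.99, 0.0], [0.0, 0.0, -1.0]]
contact_force: [-0.4, -0.9, -1.7]
opening: 0.0003
grasp_force: 0.6
```

```bash
python3 -c "from h import *;st()"
```

```text
t 5.05 xp,yp,z mm [454.6  14.9  36.4] yaw 8.3 tilt [0.0004 0.    ] F -0.49 [-0.4 -0.9 -1.7] open 0.3 grip 0.6
```

>>> step_arm(
  plan=[0.2, 0, 0, 0, 0.2, 0, 0, 0, 0, 0, 0, 0],
)

```text
clock: 5.35
tcp_pos: [0.4517, 0.081, 0.0364]
tool_rot: [[0.99, 0.144, 0.0], [0.144, -0.99, 0.0], [0.0, 0.0, -1.0]]
contact_force: [-1.3, -0.0, -1.4]
opening: 0.0008
grasp_force: 0.6
```

>>> step_arm(
  plan=[0.1, 0, 0, 0, 0.1, 0, 0, 0, 0, 0, 0, 0],
)

```text
clock: 5.65
tcp_pos: [0.4534, 0.0812, 0.0365]
tool_rot: [[0.99, 0.144, 0.0], [0.144, -0.99, -0.0], [0.0, 0.0, -1.0]]
contact_force: [-1.7, -1.3, -1.0]
opening: 0.0004
grasp_force: 0.8
```

>>> step_arm(
  plan=[0.1, 0, 0, 0, 0.1, 0, 0, 0, 0, 0, 0, 0],
)

```text
clock: 5.95
tcp_pos: [0.4542, 0.0813, 0.0364]
tool_rot: [[0.99, 0.144, -0.003], [0.144, -0.99, -0.001], [-0.003, 0.0, -1.0]]
contact_force: [-5.5, -1.0, 2.8]
opening: 0.0005
grasp_force: 2.8
```

Run:
```python
from h import *
st(); p,d=shot('side','s2'); cv2.imwrite('pics/s2c.png',cv2.resize(cv2.imread('pics/s2.png')[150:290,200:370],None,fx=4,fy=4,interpolation=cv2.INTER_CUBIC)); st()
```

```text
t 5.95 xp,yp,z mm [461.1  14.9  36.4] yaw 8.31 tilt [-0.0029 -0.0005] F -5.62 [-5.5 -1.   2.8] open 0.5 grip 2.8
t 6.0 xp,yp,z mm [461.1  14.8  36.4] yaw 8.3 tilt [-0.0029 -0.0005] F -5.15 [-5.2 -0.3  2.2] open 0.8 grip 2.8
```

View pics/s2c.png

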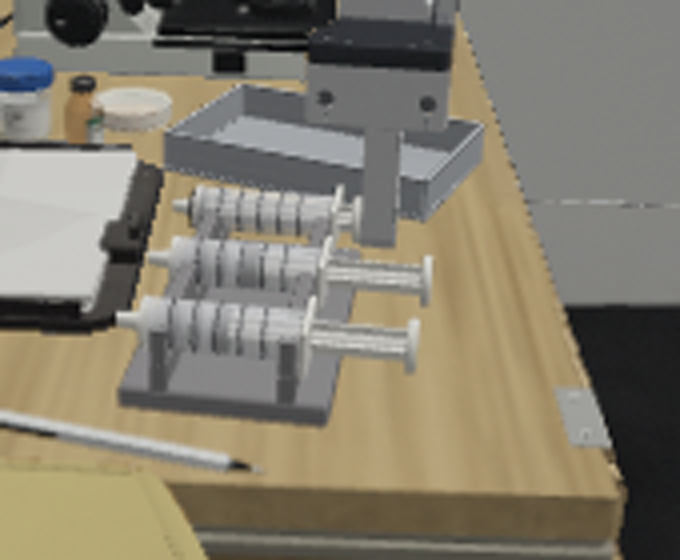

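The far row's plunger (358,215) is almost against the flange, so it runs home (TCP at x'=461 as predicted). One firmer press, then the middle row.

>>> step_arm(
  plan=[0.15, 0, 0, 0, 0, 0, 0, 0, 0, 0, 0, 0],
)

```text
clock: 6.3
tcp_pos: [0.4542, 0.0813, 0.0364]
tool_rot: [[0.989, 0.145, -0.006], [0.145, -0.989, -0.001], [-0.006, 0.0, -1.0]]
contact_force: [-10.0, -2.3, 5.3]
opening: 0.0002
grasp_force: 4.8
```

>>> step_arm(
  plan=[-1.5, 0, 0, 0, -2, 0, 0, 0, -2, 0, 0, 0, 0, -2, 0, 0, 0, -2, 0, 0, 0, -2, 0, 0, 0, -1.05, 0, 0, 0, 0, 0, 0, 0, 0, 0, 0],
)

```text
clock: 7.2
tcp_pos: [0.3927, 0.1434, 0.0366]
tool_rot: [[0.989, 0.145, 0.001], [0.145, -0.989, -0.0], [0.001, 0.001, -1.0]]
contact_force: [-0.2, 0.1, -0.7]
opening: 0.0004
grasp_force: 0.0
```

```bash
python3 -c "from h import *;st()"
```

```text
t 7.2 xp,yp,z mm [409.3  85.1  36.6] yaw 8.33 tilt [ 0.001  -0.0004] F -0.16 [-0.2  0.1 -0.7] open 0.4 grip 0.0
```

>>> step_arm(
  plan=[0.5, 0, 0, 0, 0.5, 0, 0, 0, 0.3, 0, 0, 0, 0.2, 0, 0, 0, 0.2, 0, 0, 0, 0, 0, 0, 0],
)

```text
clock: 7.8
tcp_pos: [0.409, 0.1457, 0.0363]
tool_rot: [[0.99, 0.144, -0.0], [0.144, -0.99, -0.001], [-0.001, 0.001, -1.0]]
contact_force: [-1.6, -1.6, 1.3]
opening: 0.0004
grasp_force: 0.8
```

>>> step_arm(
  plan=[0.2, 0, 0, 0, 0.2, 0, 0, 0, 0, 0, 0, 0],
)

```text
clock: 8.1
tcp_pos: [0.4131, 0.1465, 0.0364]
tool_rot: [[0.99, 0.144, 0.0], [0.144, -0.99, -0.0], [0.0, 0.0, -1.0]]
contact_force: [-1.6, -1.4, 1.0]
opening: 0.0005
grasp_force: 0.8
```

>>> step_arm(
  plan=[0.2, 0, 0, 0, 0.2, 0, 0, 0, 0, 0, 0, 0],
)

```text
clock: 8.4
tcp_pos: [0.4173, 0.1472, 0.0365]
tool_rot: [[0.99, 0.144, 0.0], [0.144, -0.99, 0.0], [0.0, 0.0, -1.0]]
contact_force: [-0.9, -1.8, 0.7]
opening: 0.0006
grasp_force: 0.7
```

>>> step_arm(
  plan=[0.2, 0, 0, 0, 0.2, 0, 0, 0, 0, 0, 0, 0],
)

```text
clock: 8.7
tcp_pos: [0.418, 0.147, 0.0357]
tool_rot: [[0.989, 0.144, -0.007], [0.144, -0.99, -0.002], [-0.008, 0.001, -1.0]]
contact_force: [-9.2, -3.8, 4.8]
opening: 0.0004
grasp_force: 4.4
```

```bash
python3 -c "from h import *;st()"
```

```text
t 8.7 xp,yp,z mm [434.8  85.1  35.7] yaw 8.31 tilt [-0.0074 -0.002 ] F -9.64 [-9.2 -3.8  4.8] open 0.4 grip 4.4
```

>>> step_arm(
  plan=[0.2, 0, 0, 0, 0, 0, 0, 0, 0, 0, 0, 0],
)

```text
clock: 9.0
tcp_pos: [0.4178, 0.147, 0.0351]
tool_rot: [[0.989, 0.145, -0.012], [0.145, -0.989, -0.003], [-0.012, 0.001, -1.0]]
contact_force: [-13.3, -4.6, 7.1]
opening: 0.0004
grasp_force: 6.6
```

>>> step_arm(
  plan=[-1.5, 0, 0, 0, -1.5, 0, 0, 0, 0, -2, 0, 0, 0, -2, 0, 0, 0, -2, 0, 0, 0, -1, 0, 0, 0, 0, 0, 0, 0, 0, 0, 0],
)

```text
clock: 9.8
tcp_pos: [0.3833, 0.2129, 0.0365]
tool_rot: [[0.989, 0.145, 0.001], [0.145, -0.989, -0.0], [0.001, 0.0, -1.0]]
contact_force: [-0.3, -0.1, 0.3]
opening: 0.0005
grasp_force: 0.0
```

```bash
python3 -c "from h import *;st()"
```

```text
t 9.8 xp,yp,z mm [410.1 155.2  36.5] yaw 8.33 tilt [ 0.0006 -0.0002] F -0.32 [-0.3 -0.1  0.3] open 0.5 grip 0.0
```

>>> step_arm(
  plan=[0.5, 0, 0, 0, 0.4, 0, 0, 0, 0.3, 0, 0, 0, 0.2, 0, 0, 0, 0.2, 0, 0, 0, 0.2, 0, 0, 0, 0.2, 0, 0, 0, 0, 0, 0, 0],
)

```text
clock: 10.6
tcp_pos: [0.4029, 0.2156, 0.0364]
tool_rot: [[0.99, 0.144, -0.0], [0.144, -0.99, -0.001], [-0.0, 0.001, -1.0]]
contact_force: [-1.4, -0.3, 1.3]
opening: 0.0003
grasp_force: 0.8
```

>>> step_arm(
  plan=[0.2, 0, 0, 0, 0.2, 0, 0, 0, 0.2, 0, 0, 0, 0, 0, 0, 0],
)

```text
clock: 11.0
tcp_pos: [0.4092, 0.2167, 0.0365]
tool_rot: [[0.99, 0.144, 0.0], [0.144, -0.99, -0.0], [0.0, 0.0, -1.0]]
contact_force: [-1.1, -1.1, 0.4]
opening: 0.0004
grasp_force: 0.6
```

>>> step_arm(
  plan=[0.2, 0, 0, 0, 0.2, 0, 0, 0, 0.2, 0, 0, 0, 0, 0, 0, 0],
)

```text
clock: 11.4
tcp_pos: [0.4151, 0.2177, 0.0365]
tool_rot: [[0.99, 0.144, 0.001], [0.144, -0.99, 0.0], [0.001, -0.0, -1.0]]
contact_force: [0.3, -1.0, 0.8]
opening: 0.0003
grasp_force: 0.6
```

>>> step_arm(
  plan=[0.2, 0, 0, 0, 0.2, 0, 0, 0, 0.2, 0, 0, 0, 0, 0, 0, 0],
)

```text
clock: 11.8
tcp_pos: [0.4211, 0.2185, 0.0365]
tool_rot: [[0.99, 0.144, 0.001], [0.144, -0.99, 0.0], [0.001, -0.0, -1.0]]
contact_force: [-1.2, -1.6, 0.3]
opening: 0.0005
grasp_force: 0.6
```

>>> step_arm(
  plan=[0.2, 0, 0, 0, 0.2, 0, 0, 0, 0.2, 0, 0, 0, 0, 0, 0, 0],
)

```text
clock: 12.2
tcp_pos: [0.427, 0.2194, 0.0364]
tool_rot: [[0.99, 0.144, 0.001], [0.144, -0.99, 0.0], [0.001, -0.0, -1.0]]
contact_force: [-1.5, -1.2, -0.1]
opening: 0.0004
grasp_force: 0.6
```

>>> step_arm(
  plan=[0.2, 0, 0, 0, 0.2, 0, 0, 0, 0, 0, 0, 0],
)

```text
clock: 12.5
tcp_pos: [0.4309, 0.22, 0.0365]
tool_rot: [[0.99, 0.144, 0.0], [0.144, -0.99, 0.0], [0.0, -0.0, -1.0]]
contact_force: [-1.3, -1.4, 0.9]
opening: 0.0002
grasp_force: 0.6
```

```bash
python3 -c "from h import *;st()"
```

```text
t 12.5 xp,yp,z mm [458.2 155.4  36.5] yaw 8.3 tilt [0.0004 0.0001] F -1.5 [-1.3 -1.4  0.9] open 0.2 grip 0.6
```

Runs past 20 mm, so it is nearly home. Next is the last few millimetres and a press.

>>> step_arm(
  plan=[0.2, 0, 0, 0, 0.2, 0, 0, 0, 0, 0, 0, 0],
)

```text
clock: 12.8
tcp_pos: [0.4338, 0.2203, 0.0364]
tool_rot: [[0.99, 0.144, -0.002], [0.144, -0.99, -0.0], [-0.002, 0.0, -1.0]]
contact_force: [-5.0, -1.6, 3.5]
opening: 0.0002
grasp_force: 2.4
```

>>> step_arm(
  plan=[0.15, 0, 0, 0, 0.1, 0, 0, 0, 0, 0, 0, 0],
)

```text
clock: 13.1
tcp_pos: [0.4338, 0.2203, 0.0364]
tool_rot: [[0.989, 0.145, -0.008], [0.145, -0.989, -0.002], [-0.008, 0.0, -1.0]]
contact_force: [-11.2, -2.9, 7.2]
opening: 0.0005
grasp_force: 5.7
```

```bash
python3 -c "from h import *;st()"
```

```text
t 13.1 xp,yp,z mm [461.1 155.3  36.4] yaw 8.32 tilt [-0.0076 -0.0016] F -11.47 [-11.2  -2.9   7.2] open 0.5 grip 5.7
```

>>> step_arm(
  plan=[-1.2, 0, 0, 0, -2, 0, 0, 0, 0, 0, -3, 0, 0, 0, -3, 0, 0, 2, -0.5, 0, 2.5, 2.5, 0, 0, 3, 2.5, 0, 0, 3.2, 0, 0, 0, 0, 0, 0, 0, 0, 0, 0, 0],
  hand=45,
)

```text
clock: 14.1
tcp_pos: [0.5019, 0.1596, 0.1013]
tool_rot: [[0.99, 0.144, 0.001], [0.144, -0.99, 0.0], [0.001, -0.0, -1.0]]
contact_force: [-0.6, 0.3, -0.5]
opening: 0.0421
grasp_force: 0.0
```

Run:
```python
from h import *
st(); p,d=shot('top','t3'); cv2.imwrite('pics/t3c.png',cv2.resize(cv2.imread('pics/t3.png')[150:290,150:320],None,fx=4,fy=4,interpolation=cv2.INTER_CUBIC)); st()
P=np.load('pics/P.npy'); a=P[:,:2]@X; b=P[:,:2]@Y
m=(abs(a-.565)<.04)&(b>-.02)&(b<.19)&(a>.575); print('ahead z pct',np.percentile(P[m][:,2],[50,99,100]).round(3))
```

```text
t 14.1 xp,yp,z mm [519.7  85.4 101.3] yaw 8.28 tilt [0.0006 0.0004] F -0.5 [-0.6  0.3 -0.5] open 42.1 grip 0.0
t 14.15 xp,yp,z mm [519.1  85.6 101.3] yaw 8.31 tilt [0.0002 0.0002] F -0.09 [-0.2  0.4 -0.2] open 42.3 grip 0.0
ahead z pct [0.002 0.044 0.047]
```

View pics/t3c.png

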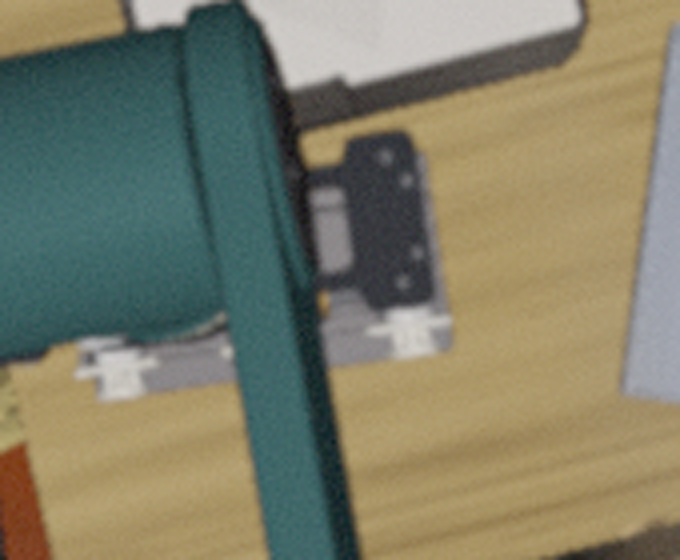

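The picture shows the left (115,380) and right (412,340) plungers right in, with the arm hiding the middle one. I descend and grip.

>>> step_arm(
  plan=[0.1, 0, 2, 0, 0, 0, 2, 0, 0, 0, 1.3, 0, 0, 0, 0.8, 0, 0, 0, 0, 0],
)

```text
clock: 14.65
tcp_pos: [0.5013, 0.1597, 0.0394]
tool_rot: [[0.989, 0.145, -0.002], [0.145, -0.989, -0.0], [-0.002, 0.0, -1.0]]
contact_force: [-0.2, 0.7, -0.1]
opening: 0.0423
grasp_force: 0.0
```

>>> step_arm(
  plan=[0, 0, 0, 0, 0, 0, 0, 0, 0, 0, 0, 0, 0, 0, 0, 0, 0, 0, 0, 0, 0, 0, 0, 0],
  hand=0,
  force=20,
)

```text
clock: 15.25
tcp_pos: [0.5033, 0.1598, 0.0414]
tool_rot: [[0.99, 0.144, 0.002], [0.144, -0.99, 0.0], [0.002, -0.0, -1.0]]
contact_force: [-0.4, 0.6, 4.6]
opening: 0.0236
grasp_force: 20.0
```

```bash
python3 -c "from h import *;st()"
```

```text
t 15.25 xp,yp,z mm [521.1  85.4  41.4] yaw 8.3 tilt [0.0019 0.0003] F -0.32 [-0.4  0.6  4.6] open 23.6 grip 20.0
```

>>> step_arm(
  plan=[0, 0, -1, 0, 0, 0, -1.5, 0, 0, 0, -2, 0, 0, 0, -2, 0, 0, 0, -1.5, 0, 0, 0, 0, 0, 0, 0, 0, 0],
)

```text
clock: 15.95
tcp_pos: [0.5022, 0.1595, 0.1201]
tool_rot: [[0.99, 0.144, -0.0], [0.144, -0.99, -0.0], [-0.001, 0.0, -1.0]]
contact_force: [0.5, 0.4, -1.6]
opening: 0.0233
grasp_force: 20.0
```

Run:
```python
from h import *
st(); p,d=shot('side','s4'); cv2.imwrite('pics/s4c.png',cv2.resize(cv2.imread('pics/s4.png')[130:290,190:380],None,fx=3.5,fy=3.5,interpolation=cv2.INTER_CUBIC)); 
# tray refine: rim points from initial depth
P=np.load('pics/P.npy'); m=(P[:,2]>.018)&(P[:,2]<.035)&(P[:,1]<.0)&(P[:,1]>-.18)&(P[:,0]>.40)&(P[:,0]<.65)
print(m.sum(),cv2.minAreaRect(P[m][:,:2].astype(np.float32)*1000))
m=(P[:,2]>-.002)&(P[:,2]<.012)&(P[:,1]<-.03)&(P[:,1]>-.14)&(P[:,0]>.46)&(P[:,0]<.6); print(np.median(P[m][:,2]))
s=manip.read_state(); th=np.radians(-7.5); ux=np.array([np.cos(th),np.sin(th)]); c=np.array([.5264,-.0876]); g=c+.012*ux; d=g-s['tcp_pos'][:2]
print('target',g,'move in current tool x,y cm', d@s['tool_rot'][:2,0]*100,d@s['tool_rot'][:2,1]*100)
```

```text
t 15.95 xp,yp,z mm [520.   85.3 120.1] yaw 8.3 tilt [-0.0005 -0.0002] F 0.53 [ 0.5  0.4 -1.6] open 23.3 grip 20.0
646 ((531.9373779296875, -66.9301528930664), (161.11720275878906, 186.56039428710938), 81.60708618164062)
0.003318168328904636
target [ 0.53829734 -0.08916631] move in current tool x,y cm 0.029448134635782358 25.12903473453609
```

View pics/s4c.png

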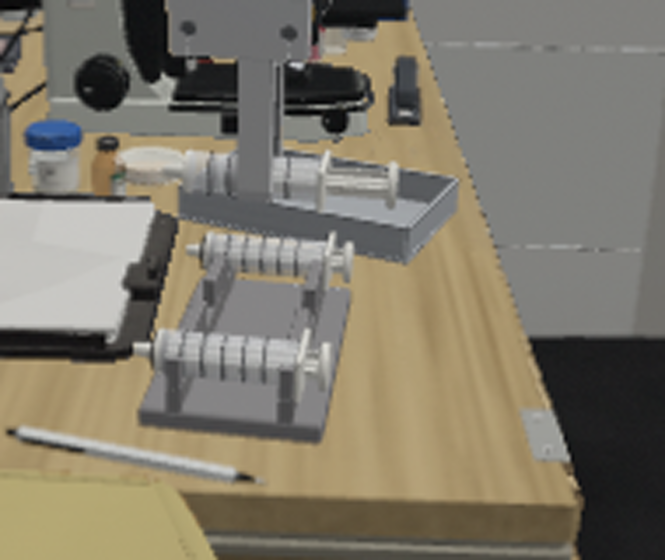

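The syringe is held level at (290,180) with its plunger part way out, and the two others sit in the holder fully in. I carry it over the tray.

>>> step_arm(
  plan=[0, 1, 0, 0, 0, 2.5, 0, 0, 0, 3.2, 0, 0, 0, 3.2, 0, 0, 0, 3.2, 0, 0, 0, 3.2, 0, 0, 0, 3.2, 0, 0, 0, 3.2, 0, 0, 0, 1.6, 0, 0, 0, 0.8, 0, 0],
)

```text
clock: 17.0
tcp_pos: [0.5382, -0.0902, 0.1195]
tool_rot: [[0.99, 0.142, -0.002], [0.142, -0.99, 0.0], [-0.002, -0.001, -1.0]]
contact_force: [-0.8, 0.5, -0.2]
opening: 0.0237
grasp_force: 20.0
```

>>> step_arm(
  plan=[0, 0, 0, 3, 0, 0, 0, 5, 0, 0, 0, 5, 0, 0, 0, 2.8, 0, 0, 2, 0, 0, 0, 2, 0, 0, 0, 1, 0, 0, 0, 0, 0, 0, 0, 0, 0],
)

```text
clock: 17.9
tcp_pos: [0.5389, -0.0884, 0.0708]
tool_rot: [[0.992, -0.13, 0.0], [-0.13, -0.992, 0.0], [0.0, -0.0, -1.0]]
contact_force: [0.3, 0.1, -1.2]
opening: 0.0235
grasp_force: 20.0
```

Run:
```python
from h import *
st(); print(manip.read_state()['tcp_pos']); p,d=shot('side','s5'); cv2.imwrite('pics/s5c.png',cv2.resize(cv2.imread('pics/s5.png')[130:250,200:340],None,fx=4.8,fy=4.8,interpolation=cv2.INTER_CUBIC))
```

```text
t 17.9 xp,yp,z mm [ 520.5 -165.3   70.8] yaw -7.46 tilt [0.0003 0.    ] F 0.3 [ 0.3  0.1 -1.2] open 23.5 grip 20.0
[ 0.53893861 -0.08839095  0.07080519]
```

View pics/s5c.png

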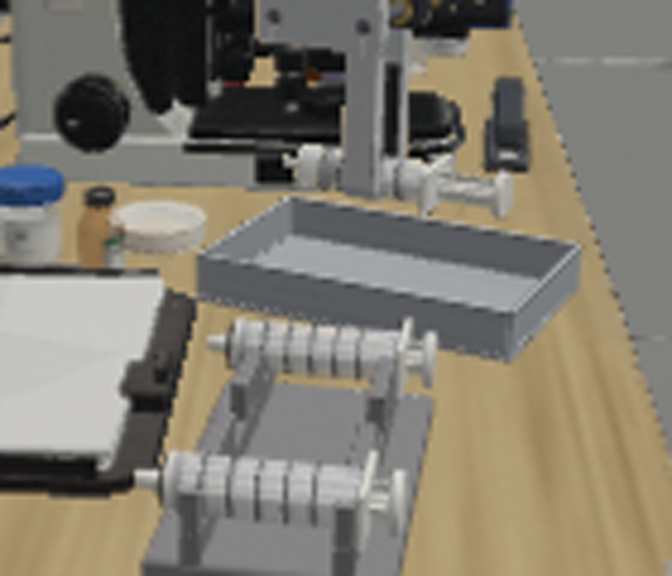

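The syringe (pad at (505,193), nozzle at (290,160)) hangs over the tray, in line with its long axis. I lower it.

>>> step_arm(
  plan=[0, 0, 1.2, 0, 0, 0, 1.4, 0, 0, 0, 1.2, 0, 0, 0, 0.8, 0, 0, 0, 0.4, 0, 0, 0, 0, 0, 0, 0, 0, 0],
)

```text
clock: 18.65
tcp_pos: [0.539, -0.0888, 0.0207]
tool_rot: [[0.991, -0.131, 0.001], [-0.131, -0.991, -0.0], [0.001, 0.0, -1.0]]
contact_force: [0.8, 0.3, -1.5]
opening: 0.0235
grasp_force: 20.0
```

>>> step_arm(
  plan=[0, 0, 0.1, 0, 0, 0, 0.1, 0, 0, 0, 0, 0, 0, 0, 0, 0],
)

```text
clock: 19.05
tcp_pos: [0.5388, -0.0888, 0.0186]
tool_rot: [[0.991, -0.131, 0.0], [-0.131, -0.991, -0.0], [0.0, 0.0, -1.0]]
contact_force: [0.2, 0.0, -0.6]
opening: 0.0231
grasp_force: 20.0
```

>>> step_arm(
  plan=[0, 0, 0.1, 0, 0, 0, 0, 0, 0, 0, 0, 0],
)

```text
clock: 19.35
tcp_pos: [0.5387, -0.0887, 0.0175]
tool_rot: [[0.991, -0.13, -0.0], [-0.13, -0.991, -0.0], [-0.0, 0.0, -1.0]]
contact_force: [0.3, -0.5, -0.6]
opening: 0.0232
grasp_force: 20.0
```

>>> step_arm(
  plan=[0, 0, 0.1, 0, 0, 0, 0, 0, 0, 0, 0, 0],
)

```text
clock: 19.65
tcp_pos: [0.5389, -0.0888, 0.0168]
tool_rot: [[0.991, -0.13, 0.0], [-0.13, -0.991, -0.0], [0.0, 0.0, -1.0]]
contact_force: [-1.1, 0.2, 2.0]
opening: 0.0233
grasp_force: 20.0
```

>>> step_arm(
  plan=[0, 0, 0, 0, 0, 0, 0, 0, 0, 0, 0, 0, 0, 0, 0, 0, 0, 0, -1, 0, 0, 0, -2, 0, 0, 0, -4, 0, 0, 0, -4, 0, 0, 0, -3, 0, 0, 0, 0, 0],
  hand=45,
)

```text
clock: 20.65
tcp_pos: [0.542, -0.0896, 0.1635]
tool_rot: [[0.991, -0.13, 0.012], [-0.13, -0.991, -0.003], [0.012, 0.002, -1.0]]
contact_force: [1.2, 0.1, 0.6]
opening: 0.0426
grasp_force: 0.0
```

>>> step_arm(
  plan=[-2, 0, -1, 0, -4, 0, 0, 0, -4, 0, 0, 0, -4, 0, 0, 0, -3, 0, 0, 0, -1, 0, 0, 0, 0, 0, 0, 0, 0, 0, 0, 0, 0, 0, 0, 0],
)

```text
clock: 21.55
tcp_pos: [0.3612, -0.0655, 0.1664]
tool_rot: [[0.991, -0.13, -0.0], [-0.13, -0.991, 0.0], [-0.0, -0.0, -1.0]]
contact_force: [0.0, 0.0, 0.4]
opening: 0.0425
grasp_force: 0.0
```

Run:
```python
from h import *
st(); a,_=shot('side','s6'); b,_=shot('top','t6')
a=cv2.resize(cv2.imread('pics/s6.png')[150:280,200:340],(400,372),interpolation=cv2.INTER_CUBIC)
b=cv2.resize(cv2.imread('pics/t6.png')[90:280,145:390],(400,310),interpolation=cv2.INTER_CUBIC)
b=cv2.copyMakeBorder(b,0,62,0,0,cv2.BORDER_CONSTANT); cv2.imwrite('pics/f6.png',np.hstack([a,b]))
```

```text
t 21.55 xp,yp,z mm [ 348.  -117.   166.4] yaw -7.49 tilt [-0.0001  0.    ] F 0.01 [0.  0.  0.4] open 42.5 grip 0.0
```

View pics/f6.png

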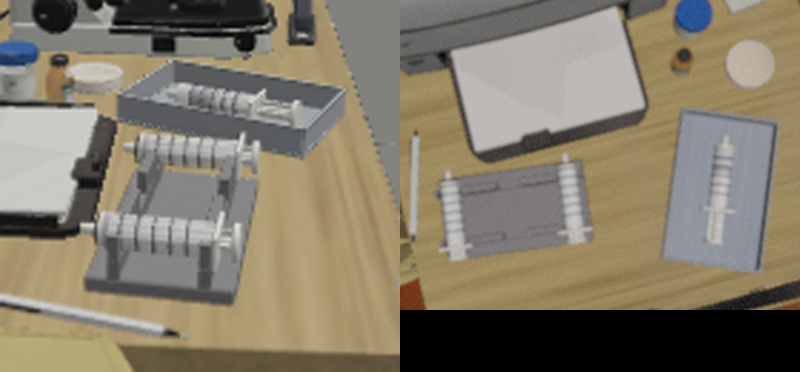

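The stuck syringe lies flat in the middle of the tray (right panel, (718,190)). The two good ones sit in the holder with plungers fully in, the bystanders haven't moved, and the arm is clear.

```bash
python3 -c "from rig import manip;print(manip.sign_off())"
```

```text
the job is handed in; nothing more can be done
None
```

The job is done and handed in: the two outer plungers are fully home in the holder, and the middle syringe, which stuck part way, now lies in the steel tray.

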